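# Put the screwdriver set back in the tool tray by length

## Robot

A 6-joint arm with a two-finger parallel gripper is mounted at the origin on the work surface. World frame = base frame: x ahead of the robot, y to its left, z up, the work surface at z = 0. Lengths are in mm, angles in rad, forces in N, time in s.
With the tool pointing down it reaches from about 350 to 775 mm from the base axis. Payload 7.3 kg.
Tool frame: the origin (TCP) lies between the finger pads; the fingertips stand 14 mm ahead of it and the grasp point (between the pads) lies 5 mm behind it; z points along the fingers, y is the line along which they close (so a half turn about z gives the same grasp; the last joint's range is limited). The gripper opens to 92 mm and grips with 3 to 60 N. Pads are 19 mm wide; open, the fingers measure 130 mm over their backs; the gripper's body (75 mm by 190 mm) begins 47 mm behind the grasp point.
Start: joints at [-1.381, 0.342, 1.524, -0, 1.275, -0.146], TCP at [173.023, -495.688, 240.741] pointing down, gripper open.
Joint ranges: [-2.53, 2.53], [-0.77, 2.02], [0.04, 2.7], [-1, 4.14], [0.28, 2.66], [-3.11, 3.11]. Speed limits (rad/s): [2.57, 2.57, 3.14, 3.14, 3.14, 3.14].

## Interface

Orientations are given as [roll, pitch, yaw] about the fixed x, y, z axes, in that order (R = Rz(yaw) Ry(pitch) Rx(roll)).
In Python, from plant import get_obs, cams, close_job gives the robot as it stands. The module is installed in compiled form; this text tells all that it offers.
- The arm moves only by the shell command python3 -m creep 'ROWS'. ROWS is JSON, a list of rows, each an object of numbers: "hand": the opening, from 0 (shut) to 1 (fully open); "tx", "ty", "tz": the shift along the tool's x, y, z in m; "spin": the turn about the tool's z in degrees. In form: [{"hand": .., "tx": .., "ty": .., "tz": .., "spin": ..}, ...]. A call has 1 to 5 rows; each row shifts and turns the commanded pose from where the row before left it, along the tool's axes as they then stand; what a row does not reach is not made up. A row lasts 1/8 s, in which the tool goes at most 62.5 mm and 10.7 degrees, less where a joint would pass 70% of its speed; a pose out of reach is approached as far as the arm can. A call is refused whole if a number of a shift passes 0.0625 or a number of a turn 10.7, either way. A call with a gripper value outside its range is refused whole. The fingers move at their own pace and stop on an object; the grip force is fixed at half the most. Time passes only in rows, so rows that do not move let the fingers close. It gives the time, the measured TCP pose, the force, the opening and the grip force at its end, in the units of the state.
- get_obs(): the state, without advancing time (a new reading comes with each control period).
- cams.capture(name): name is "scene" or "top"; returns a dict with "color" (480x640x3 uint8, red, green, blue), "K" (3x3 intrinsics, pixels), "R" (3x3) and "t" (3): a world point X has camera coordinates R X + t. Camera axes: x right, y down, z forward; pixel columns grow to the right and rows downward; lengths in mm; the calibration is good to about 2 mm. A picture is of the moment at which its call begins. There is no depth.
- close_job(): hands the job in; it is judged then, once.
The state is a dict: "time": time; "joint_positions": joint angles; "dq": joint speeds; "tau": joint torques, N m; "tool_pos": TCP position; "tcp_rot": TCP orientation; "contact_force": force on the tool from outside, world axes, zero at the start; "moment": the same for the moment, N m; "grip_width": finger opening in mm; "finger_force": force on a finger pad.
Only numpy, scipy, OpenCV 4.12 (cv2) and the standard library are available. Lean on these libraries where they do the work, as an engineer would, in place of code of your own. Each camera call takes 0.05 s, during which the arm holds its last target. There are 200 camera calls.

## Task

Put the four screwdrivers back in the tool tray in order of length, the shortest next to the bit block and the longest next to the screw dish. Lay each one straight in its lane, with the middle of its handle over the middle of the black rest and its blade pointing away from the robot through the comb.

Things in the scene. Friction and masses are not known exactly. Their poses are not given: they have to be found in the camera images.
- driver_a_grip (a point): the shortest of 4 loose flat-blade screwdrivers (red squarish handle, steel blade): 125 mm overall; handle 70 mm long, 22 x 22 mm across; blade 55 mm long, 5 mm thick. Point: middle of the handle, 11 mm above what it lies on; x: from handle to blade tip, z up. Lies on a flat of its handle on the blue fixed pad (3 mm thick), blade level in the air; its balance point is inside the handle.
- driver_b_grip (a point): the second shortest of 4 loose flat-blade screwdrivers (red squarish handle, steel blade): 162 mm overall; handle 82 mm long, 24 x 24 mm across; blade 80 mm long, 5.6 mm thick. Point: middle of the handle, 12 mm above what it lies on; x: from handle to blade tip, z up. Lies on a flat of its handle on the blue fixed pad (3 mm thick), blade level in the air; its balance point is inside the handle.
- driver_c_grip (a point): the second longest of 4 loose flat-blade screwdrivers (red squarish handle, steel blade): 199 mm overall; handle 94 mm long, 26 x 26 mm across; blade 105 mm long, 6.4 mm thick. Point: middle of the handle, 13 mm above what it lies on; x: from handle to blade tip, z up. Lies on a flat of its handle on the blue fixed pad (3 mm thick), blade level in the air; its balance point is inside the handle.
- driver_d_grip (a point): the longest of 4 loose flat-blade screwdrivers (red squarish handle, steel blade): 236 mm overall; handle 106 mm long, 28 x 28 mm across; blade 130 mm long, 7 mm thick. Point: middle of the handle, 14 mm above what it lies on; x: from handle to blade tip, z up. Lies on a flat of its handle on the blue fixed pad (3 mm thick), blade level in the air; its balance point is inside the handle.
- lane1_rest (a point): black rubber handle rest, 120 (x) x 46 (y) mm, no. 1 of 4 in a row 76 mm apart in the fixed pale metal tool tray (1 leftmost from the robot, 4 rightmost). Point: middle of its top, 9 mm above the bench, 3 mm above the tray floor; x along the lane to the blade side, away from the robot; y to the left. 72 mm along +x a comb has teeth 28 mm high, 18 mm wide, midway between lanes: gaps of 58 mm for the blades.
- lane2_rest (a point): black rubber handle rest, 120 (x) x 46 (y) mm, no. 2 of 4 in a row 76 mm apart in the fixed pale metal tool tray (1 leftmost from the robot, 4 rightmost). Point: middle of its top, 9 mm above the bench, 3 mm above the tray floor; x along the lane to the blade side, away from the robot; y to the left. 72 mm along +x a comb has teeth 28 mm high, 18 mm wide, midway between lanes: gaps of 58 mm for the blades.
- lane3_rest (a point): black rubber handle rest, 120 (x) x 46 (y) mm, no. 3 of 4 in a row 76 mm apart in the fixed pale metal tool tray (1 leftmost from the robot, 4 rightmost). Point: middle of its top, 9 mm above the bench, 3 mm above the tray floor; x along the lane to the blade side, away from the robot; y to the left. 72 mm along +x a comb has teeth 28 mm high, 18 mm wide, midway between lanes: gaps of 58 mm for the blades.
- lane4_rest (a point): black rubber handle rest, 120 (x) x 46 (y) mm, no. 4 of 4 in a row 76 mm apart in the fixed pale metal tool tray (1 leftmost from the robot, 4 rightmost). Point: middle of its top, 9 mm above the bench, 3 mm above the tray floor; x along the lane to the blade side, away from the robot; y to the left. 72 mm along +x a comb has teeth 28 mm high, 18 mm wide, midway between lanes: gaps of 58 mm for the blades.
- bit_block_top (a point): the black block of upright steel bits (88 mm along x, 34 mm wide, 20 mm high, bits 16 mm higher), fixed at one end of the row of rests, on the blade side of the tray; left or right end varies. The point is the middle of the block's upper face, 26 mm above the bench; axes as the tray's.
- screw_dish_rim (a point): the round steel dish of small screws (54 mm across, 18 mm high), fixed at the other end of the row, on the blade side of the tray. The point is the middle of its rim, 24 mm above the bench; axes as the tray's.
Not all that is in view belongs to the job. What is shaped like the part that bears driver_c_grip but green or white is not meant.

How it is judged:
By the outcome, as a careful person would: the job done as asked, in the order asked, and still so for the second after the job is handed in, with the robot touching nothing.
It also fails if it takes over 106 s, if anything falls off the work surface, if the arm or the gripper's body presses on something with over 40 N, if the wrist force passes 120 N, or if a joint passes its speed limit or range.

## Working session

There is one attempt and no reset: what is moved stays moved. The work goes in short steps, Python scripts to look and compute and a shell command to move; the robot and the scene stay as the last step left them, time stands still between calls to the robot, and variables do not carry over. Pictures are saved under pics/ and viewed, at most 14 in all, crops included, and the job is handed in when it is done.

```bash
mkdir -p pics; python3 - <<'E'
from plant import get_obs,cams
import cv2
o=get_obs();print(o)
for n in("top","scene"):
    c=cams.capture(n);cv2.imwrite(f"pics/{n}0.png",c["color"][:,:,::-1]);print(n,c["K"],c["R"],c["t"])
E
```

```text
{'time': 0.0, 'joint_positions': array([-1.38101443e+00,  3.42738337e-01,  1.52500644e+00,  8.12217491e-07,
        1.27537736e+00, -1.46015809e-01]), 'dq': array([ 0.00127988,  0.00192918,  0.00011649,  0.00010487, -0.00170847,
        0.0004432 ]), 'tau': array([ 5.36514763e-04, -4.31238770e+01, -2.44219941e+01,  7.17448234e-02,
        5.59790013e-02, -1.54530194e-04]), 'tool_pos': array([ 172.94124366, -495.30101764,  240.04052447]), 'tcp_rot': array([-3.14007956e+00, -2.23303960e-04,  3.35797298e-01]), 'contact_force': array([-0.14369556, -0.29665471,  0.27855305]), 'moment': array([-0.01754236, -0.00556063,  0.00986803]), 'finger_force': 0.0, 'grip_width': 91.8692925896303}
top [[496.10655897   0.         309.96392585]
 [  0.         496.10655897 243.87949379]
 [  0.           0.           1.        ]] [[-0.00521416 -0.99998217 -0.00291233]
 [-0.99880554  0.00534948 -0.04856834]
 [ 0.04858305  0.00265561 -0.99881562]] [ -83.34901665  407.06088373 1306.0058819 ]
scene [[474.4080958    0.         323.47352295]
 [  0.         474.4080958  241.63057711]
 [  0.           0.           1.        ]] [[ 0.56785348  0.82311188  0.00540823]
 [ 0.68123566 -0.46626687 -0.56436973]
 [-0.46201775  0.3241636  -0.82550443]] [-139.68608235 -286.04979191 1379.86524907]
```

View pics/top0.png

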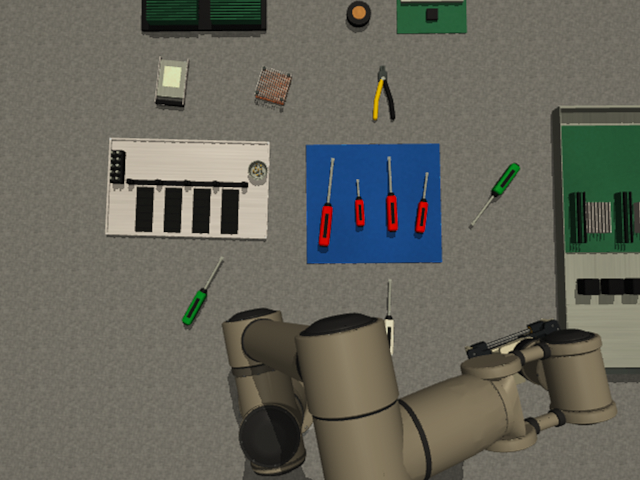

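View pics/scene0.png

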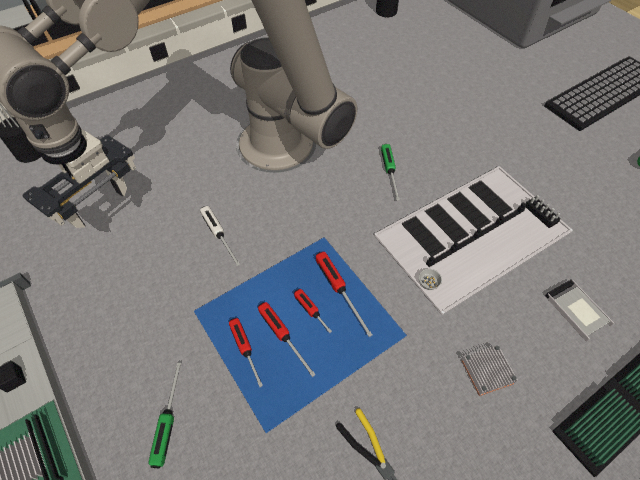

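Four red drivers lie on the blue pad with handles near (326,225), (360,211), (392,212) and (422,216). The two green ones and the white one don't belong. The bit block is at the left end (118,167) and the dish at the right end (257,172), so the shortest goes in lane 1 and the longest in lane 4. I'll enlarge both areas.

```bash
python3 - <<'E'
import cv2
i=cv2.imread("pics/top0.png")
cv2.imwrite("pics/c1.png",cv2.resize(i[140:260,310:440],None,fx=5,fy=5,interpolation=2))
cv2.imwrite("pics/c2.png",cv2.resize(i[135:240,105:275],None,fx=4.7,fy=4.7,interpolation=2))
E
```

```text
(no output)
```

View pics/c1.png

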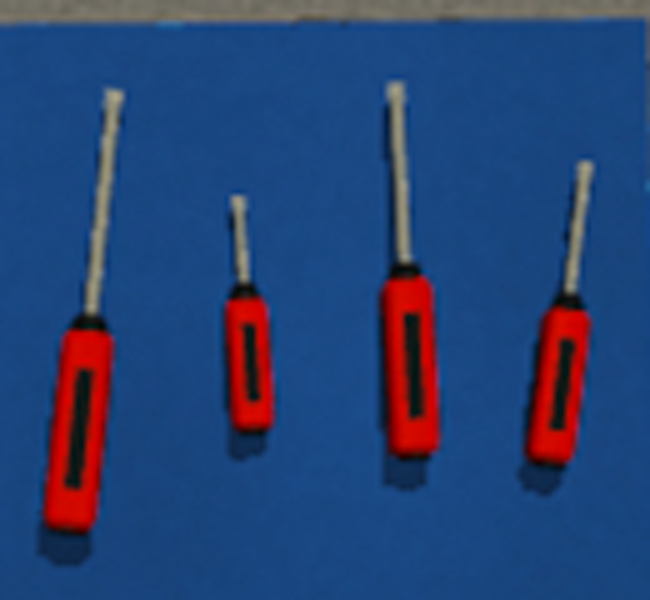

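View pics/c2.png

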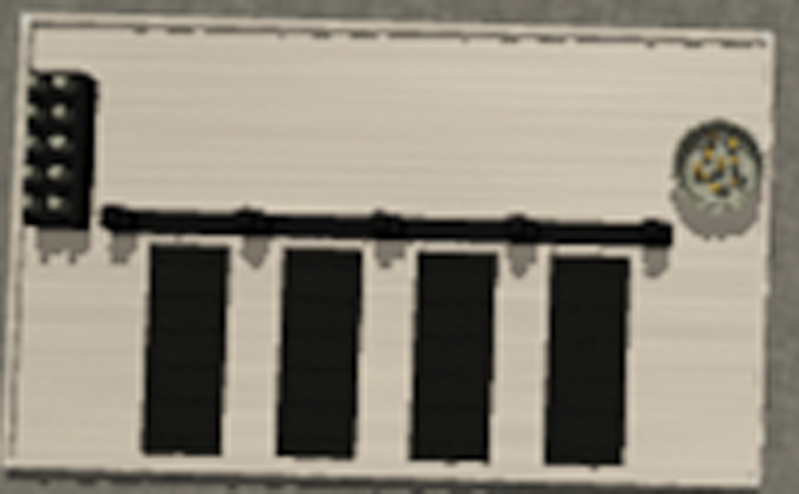

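The drivers from left to right are d (longest), a (shortest), c, b. That fits their overall lengths, which I'll check numerically. The rests run left to right as lanes 1 to 4.

```bash
cat > h.py <<'E'
import numpy as np
from plant import get_obs,cams
import cv2
def ray(c,u,v,z):
    d=c["R"].T@np.linalg.solve(c["K"],[u,v,1.]);o=-c["R"].T@c["t"];return (o+d*(z-o[2])/d[2])
def proj(c,X):
    p=c["K"]@(c["R"]@np.asarray(X,float)+c["t"]);return p[:2]/p[2]
D=dict(a=(22,70,55),b=(24,82,80),c=(26,94,105),d=(28,106,130))
E
python3 - <<'E'
from h import *
c=cams.capture("top")
f=lambda p:(310+(p[0]+.5)/5-.5,140+(p[1]+.5)/5-.5)
g=lambda p:(105+(p[0]+.5)/4.7-.5,135+(p[1]+.5)/4.7-.5)
M=dict(d=[(115,92),(91,314),(78,428)],a=[(238,198),(243,283),(251,362)],c=[(396,84),(404,264),(415,365)],b=[(585,163),(571,295),(562,385)])
for k,(t,b,s) in M.items():
    w,h,l=D[k];z=3+w/2
    T=ray(c,*f(t),z);B=ray(c,*f(b),z);S=ray(c,*f(s),3+w)
    u=(T-S)[:2];u/=np.hypot(*u);print(k,"stripe",S[:2].round(1),"blade",np.hypot(*(T-B)[:2]).round(),l,"fromtip",(T[:2]-u*(l+h/2)).round(1),"yaw deg",np.degrees(np.arctan2(u[1],u[0])).round(2))
L=[[(151,244),(230,247),(221,455),(142,453)],[(285,249),(362,250),(355,459),(277,456)],[(418,253),(497,255),(490,462),(409,459)],[(552,257),(630,258),(622,465),(544,464)]]
for q in L:
    P=[ray(c,*g(p),9)[:2] for p in q];u=P[0]+P[1]-P[2]-P[3]
    print(np.mean(P,0).round(1),np.degrees(np.arctan2(u[1],u[0])).round(2),np.hypot(*u)/2)
a,b=[np.mean([ray(c,*g(p),9)[:2] for p in L[i]],0) for i in(0,3)]
print((a-b)/3,np.hypot(*(a-b))/3)
E
```

```text
d stripe [ 454.3 -125.6] blade 119.0 130 fromtip [ 452.9 -125.5] yaw deg -6.73
a stripe [ 489.1 -217. ] blade 46.0 55 fromtip [ 488.1 -217. ] yaw deg 3.18
c stripe [ 486.6 -302.5] blade 96.0 105 fromtip [ 486.4 -302.5] yaw deg 2.25
b stripe [ 475.8 -379.8] blade 71.0 80 fromtip [ 475.7 -379.7] yaw deg -8.01
[502.2 355.9] -1.83 118.83194706034746
[499.6 280. ] -1.59 118.49606287419577
[497.1 204.1] -1.9 117.61928471744835
[494.5 128.4] -2.05 117.87501755442787
[ 2.55748902 75.84604149] 75.88914783488535
```

```bash
cat > go.py <<'E'
import sys;from h import *
# tool-frame shift/spin from the measured pose to x y z yawdeg (spin first)
x,y,z,yw=map(float,sys.argv[1:5]);o=get_obs();p=o["tool_pos"];cur=np.degrees(o["tcp_rot"][2])
a=np.radians(yw);dx,dy=x-p[0],y-p[1]
print("pos",p.round(1),"yaw",cur.round(2),"w",round(o["grip_width"],1),"t",o["time"],"F",o["contact_force"].round(1))
print("spin %.1f then tx %.4f ty %.4f tz %.4f"%((cur-yw+180)%360-180,(dx*np.cos(a)+dy*np.sin(a))/1e3,(dx*np.sin(a)-dy*np.cos(a))/1e3,(p[2]-z)/1e3))
E
python3 go.py 488.5 -217 120 3.2
```

```text
pos [ 173.  -495.4  240.2] yaw 19.24 w 91.6 t 0.15 F [ 0.5 -1.2  0.8]
spin 16.0 then tx 0.3306 ty -0.2604 tz 0.1202
```

```bash
python3 -m creep '[{"hand":0.6,"tx":0,"ty":0,"tz":0,"spin":8},{"hand":0.6,"tx":0,"ty":0,"tz":0,"spin":8},{"hand":0.6,"tx":0.041,"ty":-0.032,"tz":0.01,"spin":0},{"hand":0.6,"tx":0.041,"ty":-0.032,"tz":0.01,"spin":0},{"hand":0.6,"tx":0.041,"ty":-0.032,"tz":0.01,"spin":0}]'
python3 -m creep '[{"hand":0.6,"tx":0.041,"ty":-0.032,"tz":0.018,"spin":0},{"hand":0.6,"tx":0.041,"ty":-0.032,"tz":0.018,"spin":0},{"hand":0.6,"tx":0.041,"ty":-0.032,"tz":0.018,"spin":0},{"hand":0.6,"tx":0.041,"ty":-0.032,"tz":0.018,"spin":0},{"hand":0.6,"tx":0.041,"ty":-0.032,"tz":0.018,"spin":0}]'
python3 go.py 488.5 -217 20 3.2
```

```text
time: 0.78
tool_pos: [291.2, -391.7, 210.3]
tcp_rot: [-3.141, 0.0, 0.056]
contact_force: [0.8, -0.5, 0.0]
grip_width: 55.4
finger_force: 0.0
time: 1.4
tool_pos: [487.1, -220.3, 120.0]
tcp_rot: [3.142, 0.0, 0.057]
contact_force: [0.7, -0.5, 0.1]
grip_width: 55.1
finger_force: 0.0
pos [ 487.1 -220.3  120. ] yaw 3.24 w 55.1 t 1.4 F [ 0.7 -0.5  0.1]
spin 0.0 then tx 0.0015 ty -0.0032 tz 0.1000
```

```bash
python3 -m creep '[{"hand":0.6,"tx":0.0015,"ty":-0.003,"tz":0.04,"spin":0},{"hand":0.6,"tx":0,"ty":0,"tz":0.035,"spin":0},{"hand":0.6,"tx":0,"ty":0,"tz":0.015,"spin":0},{"hand":0.6,"tx":0,"ty":0,"tz":0.01,"spin":0},{"hand":0.6,"tx":0,"ty":0,"tz":0,"spin":0}]'
python3 go.py 488.5 -217 20 3.2
python3 -m creep '[{"hand":0,"tx":0,"ty":0,"tz":0,"spin":0},{"hand":0,"tx":0,"ty":0,"tz":0,"spin":0},{"hand":0,"tx":0,"ty":0,"tz":0,"spin":0},{"hand":0,"tx":0,"ty":0,"tz":0,"spin":0}]'
python3 -m creep '[{"hand":0,"tx":0,"ty":0,"tz":-0.02,"spin":0},{"hand":0,"tx":0,"ty":0,"tz":-0.04,"spin":0},{"hand":0,"tx":0,"ty":0,"tz":-0.04,"spin":0},{"hand":0,"tx":0,"ty":0,"tz":0,"spin":0}]'
python3 go.py 502.2 355.9 120 -1.9
```

```text
time: 2.02
tool_pos: [487.4, -218.8, 20.9]
tcp_rot: [3.141, -0.0, 0.056]
contact_force: [0.4, -1.2, -0.2]
grip_width: 55.1
finger_force: 0.0
pos [ 487.4 -218.8   20.9] yaw 3.21 w 55.1 t 2.025 F [ 0.4 -1.2 -0.2]
spin 0.0 then tx 0.0012 ty -0.0018 tz 0.0009
time: 2.52
tool_pos: [487.5, -218.6, 21.0]
tcp_rot: [3.141, -0.0, 0.057]
contact_force: [-0.1, 0.6, 2.0]
grip_width: 21.9
finger_force: 30.0
time: 3.02
tool_pos: [489.0, -219.4, 123.7]
tcp_rot: [3.138, -0.005, 0.057]
contact_force: [0.6, -0.7, 0.6]
grip_width: 21.6
finger_force: 30.0
pos [ 489.  -219.4  123.7] yaw 3.25 w 21.6 t 3.025 F [ 0.6 -0.7  0.6]
spin 5.1 then tx -0.0059 ty -0.5755 tz 0.0037
```

```bash
python3 -m creep '[{"hand":0,"tx":0,"ty":0,"tz":0,"spin":5.1},{"hand":0,"tx":-0.001,"ty":-0.055,"tz":0,"spin":0},{"hand":0,"tx":-0.001,"ty":-0.055,"tz":0,"spin":0},{"hand":0,"tx":-0.001,"ty":-0.055,"tz":0,"spin":0},{"hand":0,"tx":-0.001,"ty":-0.055,"tz":0,"spin":0}]'
python3 -m creep '[{"hand":0,"tx":-0.001,"ty":-0.055,"tz":0,"spin":0},{"hand":0,"tx":-0.001,"ty":-0.055,"tz":0,"spin":0},{"hand":0,"tx":0,"ty":-0.055,"tz":0,"spin":0},{"hand":0,"tx":0,"ty":-0.055,"tz":0,"spin":0},{"hand":0,"tx":0,"ty":-0.055,"tz":0,"spin":0}]'
python3 -m creep '[{"hand":0,"tx":0,"ty":-0.055,"tz":0,"spin":0},{"hand":0,"tx":0,"ty":-0.025,"tz":0,"spin":0},{"hand":0,"tx":0,"ty":0,"tz":0,"spin":0}]'
python3 go.py 501.2 355.9 27 -1.9
```

```text
time: 3.65
tool_pos: [489.7, 3.2, 119.6]
tcp_rot: [-3.141, 0.002, -0.033]
contact_force: [0.7, 0.4, -0.3]
grip_width: 21.6
finger_force: 30.0
time: 4.28
tool_pos: [496.6, 278.0, 119.4]
tcp_rot: [3.141, 0.002, -0.032]
contact_force: [1.1, 0.5, -1.2]
grip_width: 21.7
finger_force: 30.0
time: 4.65
tool_pos: [499.0, 357.7, 119.0]
tcp_rot: [3.141, 0.002, -0.03]
contact_force: [0.2, 0.6, 0.6]
grip_width: 22.0
finger_force: 30.0
pos [499.  357.7 119. ] yaw -1.7 w 22.0 t 4.65 F [0.2 0.6 0.6]
spin 0.2 then tx 0.0023 ty 0.0017 tz 0.0920
```

```bash
python3 -m creep '[{"hand":0,"tx":0.002,"ty":0.002,"tz":0.04,"spin":0.2},{"hand":0,"tx":0,"ty":0,"tz":0.032,"spin":0},{"hand":0,"tx":0,"ty":0,"tz":0.012,"spin":0},{"hand":0,"tx":0,"ty":0,"tz":0.006,"spin":0},{"hand":0,"tx":0,"ty":0,"tz":0,"spin":0}]'
python3 go.py 501.2 355.9 27 -1.9
```

```text
time: 5.28
tool_pos: [502.4, 354.2, 31.2]
tcp_rot: [-3.141, -0.001, -0.036]
contact_force: [0.4, 0.2, -0.8]
grip_width: 21.6
finger_force: 30.0
pos [502.4 354.2  31.2] yaw -2.08 w 21.6 t 5.275 F [ 0.4  0.2 -0.8]
spin -0.2 then tx -0.0013 ty -0.0017 tz 0.0042
```

```bash
python3 -m creep '[{"hand":0,"tx":-0.0005,"ty":-0.001,"tz":0.003,"spin":0},{"hand":0,"tx":0,"ty":0,"tz":0,"spin":0},{"hand":0,"tx":0,"ty":0,"tz":0,"spin":0}]'
python3 go.py 501.2 355.9 27 -1.9
```

```text
time: 5.65
tool_pos: [501.6, 355.5, 28.0]
tcp_rot: [-3.141, -0.001, -0.036]
contact_force: [0.3, -0.4, -0.2]
grip_width: 21.7
finger_force: 30.0
pos [501.6 355.5  28. ] yaw -2.05 w 21.7 t 5.65 F [ 0.3 -0.4 -0.2]
spin -0.2 then tx -0.0004 ty -0.0004 tz 0.0010
```

```bash
python3 -m creep '[{"hand":0,"tx":0,"ty":0,"tz":0.001,"spin":0},{"hand":0.6,"tx":0,"ty":0,"tz":0,"spin":0},{"hand":0.6,"tx":0,"ty":0,"tz":0,"spin":0},{"hand":0.6,"tx":0,"ty":0,"tz":0,"spin":0}]'
python3 -m creep '[{"hand":0.6,"tx":0,"ty":0,"tz":-0.03,"spin":0},{"hand":0.6,"tx":0,"ty":0,"tz":-0.06,"spin":0},{"hand":0.6,"tx":0,"ty":0,"tz":0,"spin":6.1}]'
python3 go.py 475.7 -379.7 120 -8
```

```text
time: 6.15
tool_pos: [501.5, 355.3, 26.6]
tcp_rot: [3.141, 0.0, -0.036]
contact_force: [-0.4, -0.6, 0.6]
grip_width: 47.3
finger_force: 0.0
time: 6.52
tool_pos: [504.1, 356.8, 121.9]
tcp_rot: [-3.136, -0.008, -0.145]
contact_force: [0.8, 0.7, 0.3]
grip_width: 55.2
finger_force: 0.0
pos [504.1 356.8 121.9] yaw -8.29 w 55.2 t 6.525 F [0.8 0.7 0.3]
spin -0.3 then tx 0.0744 ty 0.7333 tz 0.0019
```

```bash
python3 -m creep '[{"hand":0.6,"tx":0.006,"ty":0.056,"tz":0,"spin":0},{"hand":0.6,"tx":0.006,"ty":0.056,"tz":0,"spin":0},{"hand":0.6,"tx":0.006,"ty":0.056,"tz":0,"spin":0},{"hand":0.6,"tx":0.006,"ty":0.056,"tz":0,"spin":0},{"hand":0.6,"tx":0.006,"ty":0.056,"tz":0,"spin":0}]' | head -2
python3 -m creep '[{"hand":0.6,"tx":0.006,"ty":0.056,"tz":0,"spin":0},{"hand":0.6,"tx":0.006,"ty":0.056,"tz":0,"spin":0},{"hand":0.6,"tx":0.006,"ty":0.056,"tz":0,"spin":0},{"hand":0.6,"tx":0.006,"ty":0.056,"tz":0,"spin":0},{"hand":0.6,"tx":0.006,"ty":0.056,"tz":0,"spin":0}]' | head -2
python3 -m creep '[{"hand":0.6,"tx":0.006,"ty":0.056,"tz":0,"spin":0},{"hand":0.6,"tx":0.006,"ty":0.056,"tz":0,"spin":0},{"hand":0.6,"tx":0.006,"ty":0.056,"tz":0,"spin":0},{"hand":0.6,"tx":0,"ty":0,"tz":0,"spin":0},{"hand":0.6,"tx":0,"ty":0,"tz":0,"spin":0}]' | head -2
python3 go.py 475.7 -379.7 21 -8
```

```text
time: 7.15
tool_pos: [491.3, 72.2, 116.9]
time: 7.78
tool_pos: [481.2, -209.4, 116.9]
time: 8.4
tool_pos: [475.0, -375.8, 116.3]
pos [ 475.  -375.8  116.3] yaw -8.19 w 55.5 t 8.4 F [0.3 0.6 0.6]
spin -0.2 then tx 0.0012 ty 0.0037 tz 0.0953
```

```bash
python3 - <<'E'
from h import *
c=cams.capture("top");i=c["color"][:,:,::-1]
cv2.imwrite("pics/p1.png",cv2.resize(i[135:240,105:275],None,fx=4.7,fy=4.7,interpolation=2))
E
```

```text
(no output)
```

View pics/p1.png

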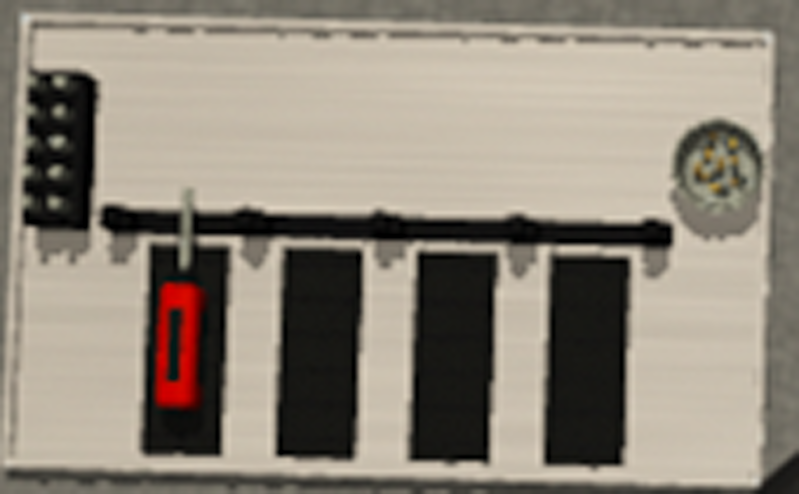

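Driver a lies straight in lane 1 with its stripe at about (175,345) in the crop and its blade through the comb. Next is b.

```bash
python3 - <<'E'
from h import *
c=cams.capture("top");g=lambda p:(105+(p[0]+.5)/4.7-.5,135+(p[1]+.5)/4.7-.5)
print(ray(c,*g((175,345)),31),ray(c,*g((187,190)),20))
E
python3 -m creep '[{"hand":0.6,"tx":0.001,"ty":0.0035,"tz":0.04,"spin":0},{"hand":0.6,"tx":0,"ty":0,"tz":0.035,"spin":0},{"hand":0.6,"tx":0,"ty":0,"tz":0.012,"spin":0},{"hand":0.6,"tx":0,"ty":0,"tz":0.008,"spin":0},{"hand":0.6,"tx":0,"ty":0,"tz":0,"spin":0}]'
python3 go.py 475.7 -379.7 21 -8
python3 -m creep '[{"hand":0,"tx":0,"ty":0,"tz":0,"spin":0},{"hand":0,"tx":0,"ty":0,"tz":0,"spin":0},{"hand":0,"tx":0,"ty":0,"tz":0,"spin":0},{"hand":0,"tx":0,"ty":0,"tz":0,"spin":0}]'
python3 -m creep '[{"hand":0,"tx":0,"ty":0,"tz":-0.02,"spin":0},{"hand":0,"tx":0,"ty":0,"tz":-0.04,"spin":0},{"hand":0,"tx":0,"ty":0,"tz":-0.04,"spin":0},{"hand":0,"tx":0,"ty":0,"tz":0,"spin":-6.1},{"hand":0,"tx":0,"ty":0,"tz":0,"spin":0}]'
python3 go.py 499.6 280 120 -1.9
```

```text
[502.07018485 354.628349    31.        ] [591.26820498 352.61418712  20.        ]
time: 9.12
tool_pos: [476.3, -379.9, 22.3]
tcp_rot: [3.141, -0.001, -0.142]
contact_force: [1.1, -0.3, 1.0]
grip_width: 55.4
finger_force: 0.0
pos [ 476.3 -379.9   22.3] yaw -8.13 w 55.4 t 9.125 F [ 1.1 -0.3  1. ]
spin -0.1 then tx -0.0006 ty -0.0001 tz 0.0013
time: 9.62
tool_pos: [475.9, -380.1, 22.0]
tcp_rot: [3.141, -0.0, -0.142]
contact_force: [-0.7, 0.2, 2.3]
grip_width: 23.8
finger_force: 30.0
time: 10.25
tool_pos: [475.8, -379.9, 122.0]
tcp_rot: [3.141, -0.0, -0.037]
contact_force: [-1.2, -0.5, -1.4]
grip_width: 23.7
finger_force: 30.0
pos [ 475.8 -379.9  122. ] yaw -2.11 w 23.7 t 10.25 F [-1.2 -0.5 -1.4]
spin -0.2 then tx 0.0019 ty -0.6603 tz 0.0020
```

```bash
python3 -m creep '[{"hand":0,"tx":0,"ty":-0.055,"tz":0,"spin":0},{"hand":0,"tx":0,"ty":-0.055,"tz":0,"spin":0},{"hand":0,"tx":0,"ty":-0.055,"tz":0,"spin":0},{"hand":0,"tx":0,"ty":-0.055,"tz":0,"spin":0},{"hand":0,"tx":0,"ty":-0.055,"tz":0,"spin":0}]' | head -2
python3 -m creep '[{"hand":0,"tx":0,"ty":-0.055,"tz":0,"spin":0},{"hand":0,"tx":0,"ty":-0.055,"tz":0,"spin":0},{"hand":0,"tx":0,"ty":-0.055,"tz":0,"spin":0},{"hand":0,"tx":0,"ty":-0.055,"tz":0,"spin":0},{"hand":0,"tx":0,"ty":-0.055,"tz":0,"spin":0}]' | head -2
python3 -m creep '[{"hand":0,"tx":0,"ty":-0.055,"tz":0,"spin":0},{"hand":0,"tx":0,"ty":-0.055,"tz":0,"spin":0},{"hand":0,"tx":0,"ty":0,"tz":0,"spin":0},{"hand":0,"tx":0,"ty":0,"tz":0,"spin":0},{"hand":0,"tx":0,"ty":0,"tz":0,"spin":0}]' | head -2
python3 go.py 499.6 280 28 -1.9
```

```text
time: 10.88
tool_pos: [485.1, -103.3, 121.0]
time: 11.5
tool_pos: [495.1, 171.4, 121.0]
time: 12.12
tool_pos: [499.6, 278.2, 121.4]
pos [499.6 278.2 121.4] yaw -2.19 w 23.6 t 12.125 F [ 0.6  0.2 -0.6]
spin -0.3 then tx -0.0000 ty -0.0018 tz 0.0934
```

```bash
python3 -m creep '[{"hand":0,"tx":0,"ty":-0.0015,"tz":0.04,"spin":-0.2},{"hand":0,"tx":0,"ty":0,"tz":0.035,"spin":0},{"hand":0,"tx":0,"ty":0,"tz":0.015,"spin":0},{"hand":0,"tx":0,"ty":0,"tz":0,"spin":0},{"hand":0,"tx":0,"ty":0,"tz":0,"spin":0}]' | head -2
python3 go.py 499.6 280 28 -1.9
```

```text
time: 12.75
tool_pos: [500.7, 281.2, 33.0]
pos [500.7 281.2  33. ] yaw -1.89 w 23.6 t 12.75 F [ 0.7 -0.2  0.4]
spin 0.0 then tx -0.0010 ty 0.0012 tz 0.0050
```

```bash
python3 -m creep '[{"hand":0,"tx":-0.0005,"ty":0.0005,"tz":0.004,"spin":0},{"hand":0,"tx":0,"ty":0,"tz":0,"spin":0},{"hand":0,"tx":0,"ty":0,"tz":0,"spin":0}]'
python3 go.py 499.6 280 28 -1.9
```

```text
time: 13.12
tool_pos: [499.2, 280.7, 28.0]
tcp_rot: [-3.141, -0.0, -0.032]
contact_force: [-0.2, -0.9, 0.4]
grip_width: 23.6
finger_force: 30.0
pos [499.2 280.7  28. ] yaw -1.85 w 23.6 t 13.125 F [-0.2 -0.9  0.4]
spin 0.0 then tx 0.0004 ty 0.0007 tz 0.0000
```

```bash
python3 -m creep '[{"hand":0.6,"tx":0,"ty":0,"tz":0,"spin":0},{"hand":0.6,"tx":0,"ty":0,"tz":0,"spin":0},{"hand":0.6,"tx":0,"ty":0,"tz":0,"spin":0},{"hand":0.6,"tx":0,"ty":0,"tz":-0.04,"spin":0},{"hand":0.6,"tx":0,"ty":0,"tz":-0.05,"spin":-4.1}]' | head -2
python3 -m creep '[{"hand":0.6,"tx":-0.0035,"ty":0.053,"tz":0,"spin":0},{"hand":0.6,"tx":-0.0035,"ty":0.053,"tz":0,"spin":0},{"hand":0.6,"tx":-0.0035,"ty":0.053,"tz":0,"spin":0},{"hand":0.6,"tx":-0.0035,"ty":0.053,"tz":0,"spin":0},{"hand":0.6,"tx":-0.0035,"ty":0.053,"tz":0,"spin":0}]' | head -2
python3 -m creep '[{"hand":0.6,"tx":-0.003,"ty":0.053,"tz":0,"spin":0},{"hand":0.6,"tx":-0.003,"ty":0.053,"tz":0,"spin":0},{"hand":0.6,"tx":-0.003,"ty":0.053,"tz":0,"spin":0},{"hand":0.6,"tx":-0.003,"ty":0.053,"tz":0,"spin":0},{"hand":0.6,"tx":-0.003,"ty":0.053,"tz":0,"spin":0}]' | head -2
python3 -m creep '[{"hand":0.6,"tx":-0.003,"ty":0.053,"tz":0,"spin":0},{"hand":0.6,"tx":0,"ty":0,"tz":0,"spin":0},{"hand":0.6,"tx":0,"ty":0,"tz":0,"spin":0}]' | head -2
python3 go.py 486.5 -302.5 21 2.25
```

```text
time: 13.75
tool_pos: [498.4, 280.3, 117.6]
time: 14.38
tool_pos: [491.9, 13.5, 117.9]
time: 15.0
tool_pos: [487.1, -252.0, 117.8]
time: 15.38
tool_pos: [486.1, -302.7, 117.4]
pos [ 486.1 -302.7  117.4] yaw 2.21 w 54.9 t 15.375 F [-0.7 -0.2  0.2]
spin -0.0 then tx 0.0004 ty -0.0002 tz 0.0964
```

```bash
python3 -m creep '[{"hand":0.6,"tx":0,"ty":0,"tz":0.04,"spin":0},{"hand":0.6,"tx":0,"ty":0,"tz":0.035,"spin":0},{"hand":0.6,"tx":0,"ty":0,"tz":0.012,"spin":0},{"hand":0.6,"tx":0,"ty":0,"tz":0.008,"spin":0},{"hand":0.6,"tx":0,"ty":0,"tz":0,"spin":0}]' | head -2
python3 -m creep '[{"hand":0,"tx":0,"ty":0,"tz":0,"spin":0},{"hand":0,"tx":0,"ty":0,"tz":0,"spin":0},{"hand":0,"tx":0,"ty":0,"tz":0,"spin":0},{"hand":0,"tx":0,"ty":0,"tz":0,"spin":0}]'
python3 -m creep '[{"hand":0,"tx":0,"ty":0,"tz":-0.02,"spin":0},{"hand":0,"tx":0,"ty":0,"tz":-0.04,"spin":0},{"hand":0,"tx":0,"ty":0,"tz":-0.04,"spin":0},{"hand":0,"tx":0,"ty":0,"tz":0,"spin":4.1},{"hand":0,"tx":0,"ty":0,"tz":0,"spin":0}]'
python3 go.py 497.1 204.1 120 -1.9
```

```text
time: 16.0
tool_pos: [486.9, -303.2, 23.3]
time: 16.5
tool_pos: [486.5, -303.4, 23.1]
tcp_rot: [3.141, -0.0, 0.039]
contact_force: [-0.2, 0.2, 2.9]
grip_width: 25.7
finger_force: 30.0
time: 17.12
tool_pos: [486.3, -303.2, 122.9]
tcp_rot: [3.141, -0.0, -0.032]
contact_force: [-0.1, -0.1, -1.4]
grip_width: 25.6
finger_force: 30.0
pos [ 486.3 -303.2  122.9] yaw -1.83 w 25.6 t 17.125 F [-0.1 -0.1 -1.4]
spin 0.1 then tx -0.0060 ty -0.5074 tz 0.0029
```

```bash
python3 -m creep '[{"hand":0,"tx":-0.001,"ty":-0.051,"tz":0,"spin":0},{"hand":0,"tx":-0.001,"ty":-0.051,"tz":0,"spin":0},{"hand":0,"tx":-0.001,"ty":-0.051,"tz":0,"spin":0},{"hand":0,"tx":-0.001,"ty":-0.051,"tz":0,"spin":0},{"hand":0,"tx":-0.001,"ty":-0.051,"tz":0,"spin":0}]' | head -2
python3 -m creep '[{"hand":0,"tx":-0.001,"ty":-0.051,"tz":0,"spin":0},{"hand":0,"tx":0,"ty":-0.051,"tz":0,"spin":0},{"hand":0,"tx":0,"ty":-0.051,"tz":0,"spin":0},{"hand":0,"tx":0,"ty":-0.051,"tz":0,"spin":0},{"hand":0,"tx":0,"ty":-0.048,"tz":0,"spin":0}]' | head -2
python3 -m creep '[{"hand":0,"tx":0,"ty":0,"tz":0.04,"spin":0},{"hand":0,"tx":0,"ty":0,"tz":0.03,"spin":0},{"hand":0,"tx":0,"ty":0,"tz":0.015,"spin":0},{"hand":0,"tx":0,"ty":0,"tz":0,"spin":0},{"hand":0,"tx":0,"ty":0,"tz":0,"spin":0}]' | head -2
python3 go.py 497.1 204.1 29 -1.9
```

```text
time: 17.75
tool_pos: [489.1, -46.6, 122.0]
time: 18.38
tool_pos: [496.3, 205.3, 121.9]
time: 19.0
tool_pos: [497.7, 203.6, 38.6]
pos [497.7 203.6  38.6] yaw -1.86 w 25.5 t 19.0 F [-0.7  0.2 -0.3]
spin 0.0 then tx -0.0006 ty -0.0005 tz 0.0096
```

```bash
python3 -m creep '[{"hand":0,"tx":0,"ty":-0.0005,"tz":0.006,"spin":0},{"hand":0,"tx":0,"ty":0,"tz":0.002,"spin":0},{"hand":0,"tx":0,"ty":0,"tz":0,"spin":0}]'
python3 go.py 497.1 204.1 29 -1.9
```

```text
time: 19.38
tool_pos: [496.9, 204.1, 29.7]
tcp_rot: [3.141, 0.0, -0.032]
contact_force: [-0.4, -0.1, -1.0]
grip_width: 26.0
finger_force: 30.0
pos [496.9 204.1  29.7] yaw -1.86 w 26.0 t 19.375 F [-0.4 -0.1 -1. ]
spin 0.0 then tx 0.0002 ty -0.0000 tz 0.0007
```

```bash
python3 -m creep '[{"hand":0,"tx":0,"ty":0,"tz":0.0005,"spin":0},{"hand":0.6,"tx":0,"ty":0,"tz":0,"spin":0},{"hand":0.6,"tx":0,"ty":0,"tz":0,"spin":0},{"hand":0.6,"tx":0,"ty":0,"tz":-0.04,"spin":0},{"hand":0.6,"tx":0,"ty":0,"tz":-0.05,"spin":4.85}]' | head -2
python3 -m creep '[{"hand":0.6,"tx":-0.001,"ty":0.055,"tz":0,"spin":0},{"hand":0.6,"tx":-0.001,"ty":0.055,"tz":0,"spin":0},{"hand":0.6,"tx":-0.001,"ty":0.055,"tz":0,"spin":0},{"hand":0.6,"tx":-0.001,"ty":0.055,"tz":0,"spin":0},{"hand":0.6,"tx":-0.001,"ty":0.055,"tz":0,"spin":0}]' | head -2
python3 -m creep '[{"hand":0.6,"tx":0,"ty":0.0575,"tz":0,"spin":0},{"hand":0.6,"tx":0,"ty":0,"tz":0.02,"spin":0},{"hand":0.6,"tx":0,"ty":0,"tz":0,"spin":0}]' | head -2
python3 go.py 453.3 -125.5 23 -6.7
```

```text
time: 20.0
tool_pos: [496.2, 203.9, 119.4]
time: 20.62
tool_pos: [459.6, -70.1, 119.5]
time: 21.0
tool_pos: [452.1, -125.7, 98.4]
pos [ 452.1 -125.7   98.4] yaw -6.8 w 55.0 t 21.0 F [ 0.2  0.4 -0.5]
spin -0.1 then tx 0.0012 ty -0.0004 tz 0.0754
```

```bash
python3 -m creep '[{"hand":0.6,"tx":0.001,"ty":0,"tz":0.035,"spin":0},{"hand":0.6,"tx":0,"ty":0,"tz":0.025,"spin":0},{"hand":0.6,"tx":0,"ty":0,"tz":0.01,"spin":0},{"hand":0.6,"tx":0,"ty":0,"tz":0.005,"spin":0},{"hand":0.6,"tx":0,"ty":0,"tz":0,"spin":0}]' | head -2
python3 -m creep '[{"hand":0,"tx":0,"ty":0,"tz":0,"spin":0},{"hand":0,"tx":0,"ty":0,"tz":0,"spin":0},{"hand":0,"tx":0,"ty":0,"tz":0,"spin":0},{"hand":0,"tx":0,"ty":0,"tz":0,"spin":0}]'
python3 -m creep '[{"hand":0,"tx":0,"ty":0,"tz":-0.02,"spin":0},{"hand":0,"tx":0,"ty":0,"tz":-0.04,"spin":0},{"hand":0,"tx":0,"ty":0,"tz":-0.04,"spin":0},{"hand":0,"tx":0,"ty":0,"tz":0,"spin":-4.85},{"hand":0,"tx":0,"ty":0,"tz":0,"spin":0}]'
python3 go.py 494.5 128.4 120 -1.9
```

```text
time: 21.62
tool_pos: [454.5, -125.6, 24.7]
time: 22.12
tool_pos: [454.2, -125.7, 24.5]
tcp_rot: [3.141, -0.0, -0.117]
contact_force: [-0.3, 0.9, 2.9]
grip_width: 27.9
finger_force: 30.0
time: 22.75
tool_pos: [453.8, -125.5, 124.3]
tcp_rot: [3.142, 0.0, -0.033]
contact_force: [-0.5, -0.7, -1.7]
grip_width: 27.8
finger_force: 30.0
pos [ 453.8 -125.5  124.3] yaw -1.9 w 27.8 t 22.75 F [-0.5 -0.7 -1.7]
spin 0.0 then tx 0.0322 ty -0.2551 tz 0.0043
```

```bash
python3 -m creep '[{"hand":0,"tx":0.0065,"ty":-0.051,"tz":0,"spin":0},{"hand":0,"tx":0.0065,"ty":-0.051,"tz":0,"spin":0},{"hand":0,"tx":0.0065,"ty":-0.051,"tz":0,"spin":0},{"hand":0,"tx":0.0065,"ty":-0.051,"tz":0,"spin":0},{"hand":0,"tx":0.0065,"ty":-0.051,"tz":0,"spin":0}]' | head -2
python3 -m creep '[{"hand":0,"tx":0,"ty":0,"tz":0.04,"spin":0},{"hand":0,"tx":0,"ty":0,"tz":0.03,"spin":0},{"hand":0,"tx":0,"ty":0,"tz":0.015,"spin":0},{"hand":0,"tx":0,"ty":0,"tz":0,"spin":0},{"hand":0,"tx":0,"ty":0,"tz":0,"spin":0}]' | head -2
python3 go.py 495 128.4 30.5 -1.9
```

```text
time: 23.38
tool_pos: [494.4, 129.8, 123.3]
time: 24.0
tool_pos: [495.6, 128.0, 40.0]
pos [495.6 128.   40. ] yaw -1.91 w 27.7 t 24.0 F [-0.2  0.2 -2.2]
spin -0.0 then tx -0.0006 ty -0.0003 tz 0.0095
```

```bash
python3 -m creep '[{"hand":0,"tx":0,"ty":0,"tz":0.006,"spin":0},{"hand":0,"tx":0,"ty":0,"tz":0.0025,"spin":0},{"hand":0,"tx":0,"ty":0,"tz":0,"spin":0}]'
python3 go.py 495 128.4 30.5 -1.9
python3 -m creep '[{"hand":0.6,"tx":0,"ty":0,"tz":0,"spin":0},{"hand":0.6,"tx":0,"ty":0,"tz":0,"spin":0},{"hand":0.6,"tx":0,"ty":0,"tz":0,"spin":0},{"hand":0.6,"tx":0,"ty":0,"tz":-0.04,"spin":0},{"hand":0.6,"tx":0,"ty":0,"tz":-0.06,"spin":0}]' | head -2
python3 -m creep '[{"hand":0.6,"tx":0,"ty":0.06,"tz":-0.01,"spin":0},{"hand":0.6,"tx":0,"ty":0.06,"tz":-0.01,"spin":0},{"hand":0.6,"tx":0,"ty":0.06,"tz":-0.01,"spin":0},{"hand":0.6,"tx":0,"ty":0.06,"tz":0,"spin":0},{"hand":0.6,"tx":0,"ty":0.06,"tz":0,"spin":0}]' | head -2
python3 -m creep '[{"hand":0.6,"tx":0,"ty":0.03,"tz":0,"spin":0},{"hand":0.6,"tx":0,"ty":0,"tz":0,"spin":0}]'|head -2
python3 - <<'E'
from h import *
c=cams.capture("top");i=c["color"][:,:,::-1]
cv2.imwrite("pics/p2.png",cv2.resize(i[135:240,105:275],None,fx=4.7,fy=4.7,interpolation=2))
E
```

```text
time: 24.38
tool_pos: [494.8, 128.1, 30.7]
tcp_rot: [3.141, 0.0, -0.033]
contact_force: [0.3, 0.4, -1.4]
grip_width: 27.8
finger_force: 30.0
pos [494.8 128.1  30.7] yaw -1.87 w 27.8 t 24.375 F [ 0.3  0.4 -1.4]
spin 0.0 then tx 0.0002 ty -0.0003 tz 0.0002
time: 25.0
tool_pos: [493.7, 128.0, 130.5]
time: 25.62
tool_pos: [484.9, -173.6, 161.1]
time: 25.88
tool_pos: [483.9, -203.6, 160.6]
```

View pics/p2.png

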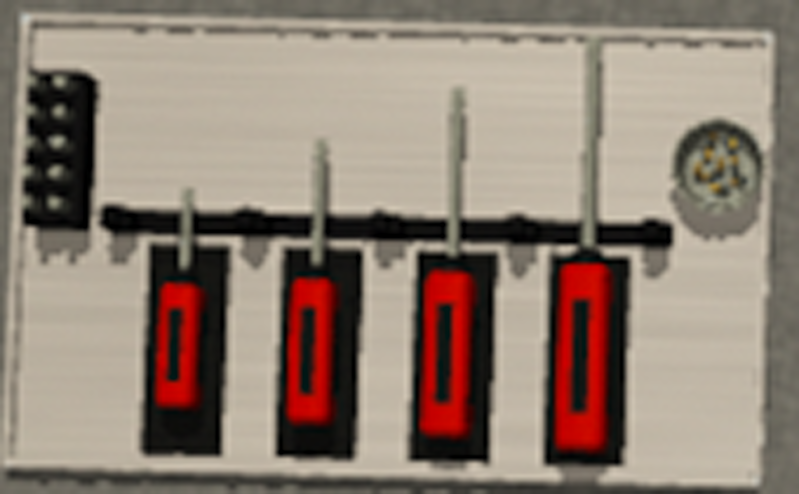

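All four lie straight and centred in lanes 1–4 (stripes at about (175,345), (307,349), (443,352) and (580,355)), with their blades through the comb. I'm handing in.

```bash
python3 -c "
from plant import close_job
print(close_job())"
```

```text
the job is handed in; nothing more can be done
None
```

The four screwdrivers are back in the tray, shortest (a) in lane 1 next to the bit block through to longest (d) in lane 4 next to the screw dish; the last picture shows them straight, centred and with blades through the comb, and I handed the job in at about 26 s, with no verdict returned.

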